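Build the sieve tower on the shaker

ROBOT

A 6-joint arm with a two-finger parallel gripper is mounted at the origin on the work surface. World frame = base frame: x ahead of the robot, y to its left, z up, the work surface at z = 0. Lengths are in m, angles in rad, forces in N, time in s.
With the tool pointing down it reaches from about 0.35 to 1 m from the base axis. Payload 7.1 kg.
Tool frame: the origin (TCP) lies on the centre line of the jaws, within the pads' length; the fingertips stand 17 mm ahead of it and the grasp point (between the pads) lies 2 mm behind it (ctrl.tip_reach is the distance from the TCP to the fingertips, in m); z points along the fingers, y is the line along which they close (so a half turn about z gives the same grasp; the last joint's range is limited). The gripper opens to 85 mm and grips with 20 to 120 N. Pads are 22 mm wide; open, the fingers measure 114 mm over their backs; the gripper's body (76 mm by 85 mm) begins 54 mm behind the grasp point. The pads swing forward as they close: fully open they stand 13 mm farther back than shut.
Start: joints at [-1.25, 0.423, 1.63, -0, 1.089, -0.019], TCP at [0.208, -0.589, 0.248] pointing down, gripper open.
Joint ranges: [-3, 3], [-0.9, 2.11], [0.09, 2.58], [-1.31, 4.45], [0.11, 2.69], [-2.54, 2.54]. Speed limits (rad/s): [2.39, 2.39, 3.01, 3.14, 3.14, 3.14].

INTERFACE

Orientations are given as a rotation vector (axis times angle).
In Python, from bench import status, viewer, order, ctrl gives the robot as it stands.
- The arm moves only by the tool step_arm, never from a script. Its argument "targets" is a list of rows, each an object with "jaw": the closure, from 0 (fully open) to 1 (shut); "translation": the shift along the tool's x, y, z in m, a list of three; "twist": the turn about the tool's z in rad. A call has 1 to 10 rows; each row shifts and turns the commanded pose from where the row before left it, along the tool's axes as they then stand; what a row does not reach is not made up. A row lasts 1/8 s, in which the tool goes at most 62.5 mm and 10.7 degrees, less where a joint would pass 70% of its speed; a pose out of reach is approached as far as the arm can. A call is refused whole if a number of a shift passes 0.0625 or a number of a turn 0.188, either way. A call with a gripper value outside its range is refused whole. The fingers move at their own pace and stop on an object; the grip force is fixed at half the most. Time passes only in rows, so rows that do not move let the fingers close. It gives the time, the measured TCP pose, the force, the opening and the grip force at its end, in the units of the state.
- status.sense(): the state, without advancing time (a new reading comes with each control period).
- viewer.get_image(name): name is "scene" or "top"; returns a dict with "color" (420x560x3 uint8, blue, green, red), "camera_matrix" (3x3 intrinsics, pixels), "k1" (the pictures are not rectified: a ray, as slopes to the right and down, at radius r is drawn at 1 + k1 r^2 times it, then the intrinsics apply), "view" (4x4, takes a point from world to camera coordinates). Camera axes: x right, y up, looking along -z (the intrinsics and any distortion apply to the point x, -y, -z); pixel columns grow to the right and rows downward; lengths in m; the calibration is good to about 2 mm. A picture is of the moment at which its call begins. There is no depth.
- order.close_job(): hands the job in; it is judged then, once.
The state is a dict: "time": time; "q": joint angles; "dq": joint speeds; "effort": joint torques, N m; "ee_pos": TCP position; "eef_rot": TCP orientation; "wrist_force": force on the tool from outside, world axes, zero at the start; "torque": the same for the moment, N m; "width": finger opening in m; "grip_force": force on a finger pad.
Only numpy, scipy, OpenCV 4.12 (cv2) and the standard library are available. Lean on these libraries where they do the work, as an engineer would, in place of code of your own. Each camera call takes 0.05 s, during which the arm holds its last target. There are 200 camera calls.

TASK

Get the shaker ready for a sieving run: build the tower on its steel pan one piece at a time, from the bottom up, with the blue fine sieve first, then the yellow medium sieve, then the red coarse sieve, and close it with the white lid. Every piece must sit upright and fully home in the one below; leave the green spare sieve, the reagent bottle and the tube rack where they stand.

Things in the scene. Friction and masses are not known exactly. Their poses are not given: they have to be found in the camera images.
- fine_sieve: Loose round sieve, blue frame, very fine wire mesh, 42 mm tall, 90 g. Foot: 10 mm tall, tapering from 46 mm diameter at top to 36 at base. Frame above it (10 to 42 mm up): 56 mm outer diameter, open bore 50 mm wide, 29 deep. The foot drops into the bore of a sieve or the pan until the frame rests on that rim: origin then 32 mm above the lower sieve's origin. Origin: centre of underside; z up.
- medium_sieve: Loose round sieve, yellow frame, medium wire mesh, 42 mm tall, 90 g. Foot: 10 mm tall, tapering from 46 mm diameter at top to 36 at base. Frame above it (10 to 42 mm up): 56 mm outer diameter, open bore 50 mm wide, 29 deep. The foot drops into the bore of a sieve or the pan until the frame rests on that rim: origin then 32 mm above the lower sieve's origin. Origin: centre of underside; z up.
- coarse_sieve: Loose round sieve, red frame, coarse wire mesh, 42 mm tall, 90 g. Foot: 10 mm tall, tapering from 46 mm diameter at top to 36 at base. Frame above it (10 to 42 mm up): 56 mm outer diameter, open bore 50 mm wide, 29 deep. The foot drops into the bore of a sieve or the pan until the frame rests on that rim: origin then 32 mm above the lower sieve's origin. Origin: centre of underside; z up.
- sieve_lid: Loose white round lid with black knob, 60 g. Foot as on the sieves (10 mm tall, tapering from 46 to 36 mm diameter), white disc 56 mm diameter (10 to 18 mm above the base), black cylindrical knob 20 mm diameter (18 to 46 mm above the base). Seats like a sieve: origin 32 mm above the origin of the sieve below. Origin: centre of underside; z up.
- spare_sieve: Spare sieve with a GREEN frame and medium mesh, same size as the others. Loose; not part of the tower. Origin: centre of underside.
- shaker: Sieve shaker, fixed: white round base 110 mm diameter, 28 tall; dark plate 90 mm diameter up to 35 mm; clamped on its centre an open steel pan (56 mm outer diameter, 50 mm bore, 24 deep), rim 63 mm above the bench. A sieve seated in the pan has its origin 53 mm above the bench. Origin: centre of the base's underside, on the pan's axis; z up.
- reagent_bottle: Bystander: glass bottle with a blue cap, 54 mm in diameter and 105 mm tall, loose. Origin: centre of its underside.
- tube_rack: Bystander: orange block rack with capped tubes, 50 x 84 mm and 57 mm tall, loose. Origin: centre of its underside; its long side along its y.

How it is judged:
By the outcome, as a careful person would: the job done as asked, in the order asked, and still so for the second after the job is handed in, with the robot touching nothing.
It also fails if it takes over 106 s, if anything falls off the work surface, if the arm or the gripper's body presses on something with over 40 N, if the wrist force passes 120 N, or if a joint passes its speed limit or range.

## Working session

There is one attempt and no reset: what is moved stays moved. The work goes in short steps, Python scripts to look and compute and a tool call to move; the robot and the scene stay as the last step left them, time stands still between calls to the robot, and variables do not carry over. Pictures are saved under pics/ and viewed, at most 14 in all, crops included, and the job is handed in when it is done.

Besides the shell and the picture viewer there is one more tool, called after "Emit:" by a JSON object that holds its "api" and its "payload", one argument or row to a line. step_arm: Moves the arm, as the interface text tells. Its arguments: {"type":"object","properties":{"targets":{"type":"array"}},"required":["targets"]}

```bash
mkdir -p pics
python3 - <<'E'
from bench import status, viewer, order, ctrl
import cv2
for n in("scene","top"):
    d=viewer.get_image(n); cv2.imwrite(f"pics/{n}0.png",d["color"]); print(n,d["camera_matrix"],d["k1"],d["view"])
s=status.sense(); print(s, ctrl.tip_reach)
E
```

```text
scene [[490.90121348   0.         278.92757825]
 [  0.         490.90121348 208.15918328]
 [  0.           0.           1.        ]] 0.059578436763494017 [[-0.85681237  0.51552394 -0.01037465  0.48191464]
 [-0.33852225 -0.54722689  0.76547071  0.15570715]
 [ 0.38894119  0.65937683  0.6433871  -1.17297146]
 [ 0.          0.          0.          1.        ]]
top [[420.31121664   0.         276.7154259 ]
 [  0.         420.31121664 208.57441345]
 [  0.           0.           1.        ]] -0.06763543164225116 [[-0.02283774 -0.99890457 -0.04084247  0.02294322]
 [ 0.99639493 -0.02608109  0.08072746 -0.54101457]
 [-0.08170424 -0.03885159  0.99589908 -0.8583754 ]
 [ 0.          0.          0.          1.        ]]
{'time': 0.1, 'q': array([-1.25001475e+00,  4.23785722e-01,  1.63066450e+00, -4.79370714e-06,
        1.08858965e+00, -1.90126856e-02]), 'dq': array([-4.13565527e-04, -8.58982924e-04, -1.71284769e-03,  6.73316020e-04,
        1.27230894e-03,  5.63444955e-05]), 'effort': array([-5.02539897e-04, -5.58426619e+01, -2.82444906e+01, -2.90451294e-05,
        3.00362990e-03,  3.05696673e-06]), 'ee_pos': array([ 0.20816649, -0.58878544,  0.2475901 ]), 'eef_rot': array([-3.09495037e+00, -5.30945138e-01,  3.48137070e-04]), 'wrist_force': array([-0.3826435 ,  0.7239482 , -0.09369918]), 'torque': array([-1.99436432e-02, -8.82347979e-05,  2.17072320e-02]), 'grip_force': 0.0, 'width': 0.08552809435271692} 0.017
```

View pics/scene0.png

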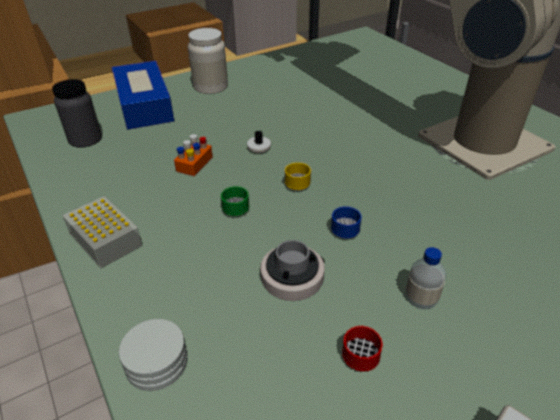

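View pics/top0.png

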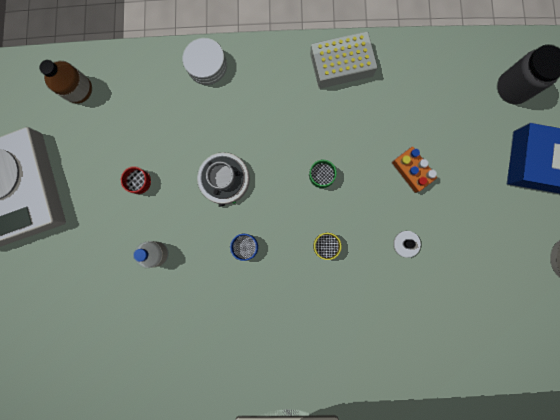

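The overview shows blue at top-image pixel (244,247), yellow (327,246), red (136,180), the lid (407,244), the shaker pan (221,178) and green (322,174). I'll fit silhouettes in both cameras to get positions.

```bash
cat > h.py <<'E'
from bench import status, viewer, order, ctrl
import cv2, numpy as np
from scipy.optimize import least_squares
from scipy.spatial.transform import Rotation as R
def proj(d,P):
    P=np.atleast_2d(P); c=P@d["view"][:3,:3].T+d["view"][:3,3]
    s=np.c_[c[:,0]/-c[:,2],-c[:,1]/-c[:,2]]; s=s*(1+d["k1"]*(s**2).sum(1,keepdims=True))
    K=d["camera_matrix"]; return s*[K[0,0],K[1,1]]+[K[0,2],K[1,2]]
def ground(d,uv,z):
    f=lambda p: proj(d,[p[0],p[1],z])[0]-uv
    return least_squares(f,[.5,0]).x
t=np.linspace(0,2*np.pi,60)
def ring(x,y,z,r): return np.c_[x+r*np.cos(t),y+r*np.sin(t),0*t+z]
def box(d,rings):  # centre of convex-hull silhouette's bounding box
    p=proj(d,np.vstack(rings)); return np.r_[(p.min(0)+p.max(0))/2]
COL={"blue":((105,120,40),(130,255,255)),"yellow":((20,120,60),(33,255,255)),"red":((0,150,50),(6,255,255)),"green":((55,120,30),(80,255,255)),
     "white":((0,0,170),(180,60,255))}
def blob(img,col,uv,win):
    h=cv2.cvtColor(img,cv2.COLOR_BGR2HSV); m=cv2.inRange(h,*COL[col])
    w=np.zeros_like(m); cv2.circle(w,tuple(int(v) for v in uv),win,255,-1); m&=w
    ys,xs=np.nonzero(m)
    return np.array([xs.min(),ys.min(),xs.max(),ys.max()]),len(xs)
SIEVE=[(.010,.028),(.042,.028),(0,.018)]
def locate(d,bb,prof,z0=0):
    c=(bb[:2]+bb[2:])/2.
    f=lambda p: box(d,[ring(p[0],p[1],z0+z,r) for z,r in prof])-c
    s=least_squares(f,[.5,0]).x; p=proj(d,np.vstack([ring(*s,z0+z,r) for z,r in prof]))
    return s,(p.max(0)-p.min(0)),bb[2:]-bb[:2]
E
python3 - <<'E'
from h import *
I={n:viewer.get_image(n) for n in("scene","top")}
G={"blue":((346,222),(244,247)),"yellow":((298,176),(327,246)),"red":((362,348),(136,180)),"green":((235,202),(322,174))}
for c,g in G.items():
  for n,uv in zip(("scene","top"),g):
    bb,k=blob(I[n]["color"],c,uv,24); s,pe,ob=locate(I[n],bb,SIEVE); print(c,n,s.round(4),"pred size",pe.round(1),"obs",ob,k)
for n,uv in(("scene",(259,145)),("top",(407,244))):
    bb,k=blob(I[n]["color"],"white",uv,17); s,pe,ob=locate(I[n],bb,[(.010,.028),(.018,.028)] if n=="top" else [(.01,.028),(.018,.028)]); print("lid",n,s.round(4),pe.round(1),ob,k)
for n,uv in(("scene",(292,270)),("top",(222,178))):
    bb,k=blob(I[n]["color"],"white",uv,36); s,pe,ob=locate(I[n],bb,[(0,.055),(.028,.055)]); print("shaker",n,s.round(4),pe.round(1),ob,k)
a=cv2.resize(I["top"]["color"][140:220,180:260],None,fx=5,fy=5,interpolation=cv2.INTER_CUBIC)
b=cv2.resize(I["scene"]["color"][230:310,250:330],None,fx=5,fy=5,interpolation=cv2.INTER_CUBIC)
cv2.imwrite("pics/crop1.png",np.hstack([a,b]))
print("knob top",ground(I["top"],(409,243),.046),"knob scene", ground(I["scene"],(259,134),.046))
E
```

```text
blue scene [0.4657 0.081 ] pred size [31.4 32.8] obs [29 31] 668
blue top [0.463 0.08 ] pred size [28.6 27.5] obs [27 26] 163
yellow scene [ 0.4619 -0.091 ] pred size [26.8 28.8] obs [25 28] 602
yellow top [ 0.4611 -0.092 ] pred size [28.4 27.7] obs [26 26] 160
red scene [0.6102 0.3114] pred size [41.4 46.7] obs [40 44] 840
red top [0.6101 0.3108] pred size [30.9 28.1] obs [29 26] 226
green scene [ 0.613  -0.0858] pred size [29.4 30.8] obs [27 28] 607
green top [ 0.6118 -0.0875] pred size [27.8 28.9] obs [25 27] 177
lid scene [ 0.4618 -0.26  ] [23.9 15.8] [19  9] 89
lid top [ 0.4618 -0.2606] [27.8 27. ] [24 25] 375
shaker scene [0.6122 0.1277] [65.  59.1] [59 30] 173
shaker top [0.6114 0.1241] [53.1 52.8] [49 49] 390
knob top [ 0.46294823 -0.25623264] knob scene [ 0.46509465 -0.24949598]
```

View pics/crop1.png

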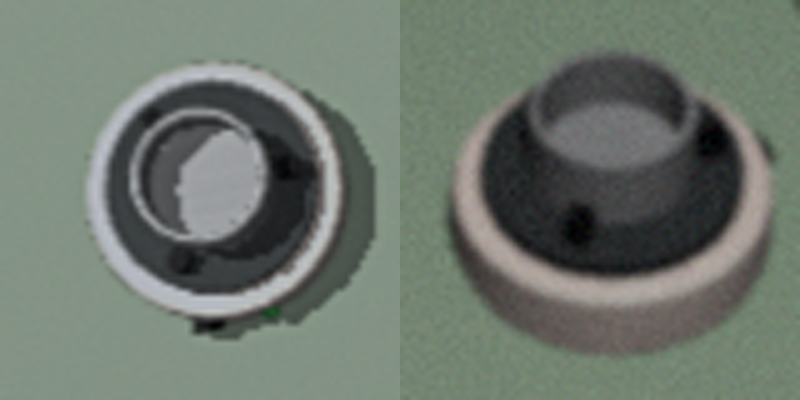

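The pan rim is centred at about (219.4,174.6) in the top picture and (292.4,251.6) in the scene picture. Next I'll compute it at z=0.063 and crop the lid.

Run:
```python
from h import *
I={n:viewer.get_image(n) for n in("scene","top")}
print(ground(I["top"],(219.4,174.6),.063),ground(I["scene"],(292.4,251.6),.063))
a=cv2.resize(I["top"]["color"][222:267,385:430],None,fx=8,fy=8,interpolation=cv2.INTER_NEAREST)
b=cv2.resize(I["scene"]["color"][122:167,237:282],None,fx=8,fy=8,interpolation=cv2.INTER_NEAREST)
# overlay predicted lid
for im,n,o in((a,"top",(385,222)),(b,"scene",(237,122))):
  for z,r in((.018,.028),(.018,.010),(.046,.010)):
    p=((proj(I[n],ring(.4618,-.2603,z,r))-o+.5)*8).astype(int); cv2.polylines(im,[p],True,(0,0,255),1)
cv2.imwrite("pics/lid.png",np.hstack([a,b]))
s=status.sense(); print(s["ee_pos"],R.from_rotvec(s["eef_rot"]).as_matrix().round(3))
```

```text
[0.61017378 0.12271205] [0.61132702 0.1256955 ]
[ 0.20827159 -0.58906034  0.24801994] [[ 0.943  0.333 -0.   ]
 [ 0.333 -0.943  0.001]
 [ 0.    -0.001 -1.   ]]
```

View pics/lid.png

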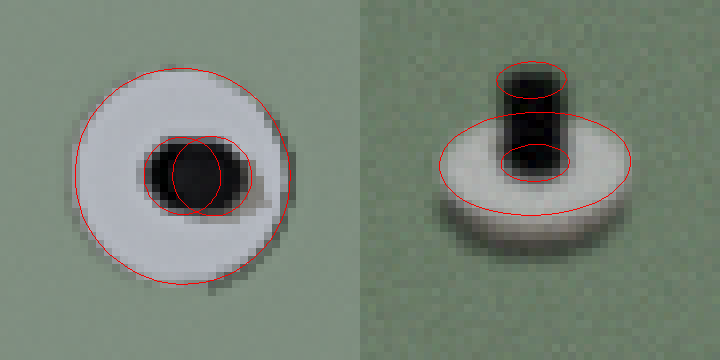

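Emit:
{"api": "step_arm", "payload": {
  "targets": [
    {"jaw": 0,"translation": [0,0,0],"twist": 0.17},
    {"jaw": 0,"translation": [0,0,0],"twist": 0.17}
  ]
}}

```text
time: 0.55
ee_pos: [0.2083, -0.5892, 0.2482]
eef_rot: [-3.141, 0.009, 0.0]
wrist_force: [-0.0, 0.2, -0.2]
width: 0.0855
grip_force: 0.0
```

The predicted lid outline matches in both pictures, with the knob at about (0.463,-0.260). The pan axis is about (0.611,0.1245). Moving to blue.

Emit:
{"api": "step_arm", "payload": {
  "targets": [
    {"jaw": 0,"translation": [0.0213,-0.0558,0],"twist": -0.003},
    {"jaw": 0,"translation": [0.0213,-0.0558,0],"twist": -0.003},
    {"jaw": 0,"translation": [0.0213,-0.0558,0],"twist": 0},
    {"jaw": 0,"translation": [0.0213,-0.0558,0],"twist": 0},
    {"jaw": 0,"translation": [0.0213,-0.0558,0],"twist": 0},
    {"jaw": 0,"translation": [0.0213,-0.0558,0],"twist": 0},
    {"jaw": 0,"translation": [0.0213,-0.0558,0.01],"twist": 0},
    {"jaw": 0,"translation": [0.0213,-0.0558,0.02],"twist": 0},
    {"jaw": 0,"translation": [0.0213,-0.0558,0.02],"twist": 0},
    {"jaw": 0,"translation": [0.0213,-0.0558,0.02],"twist": 0}
  ]
}}

```text
time: 1.8
ee_pos: [0.4189, -0.0297, 0.1786]
eef_rot: [3.141, 0.009, 0.002]
wrist_force: [1.1, -0.7, 0.6]
width: 0.0851
grip_force: 0.0
```

Emit:
{"api": "step_arm", "payload": {
  "targets": [
    {"jaw": 0,"translation": [0.022,-0.055,0.02],"twist": 0},
    {"jaw": 0,"translation": [0.022,-0.054,0.02],"twist": 0},
    {"jaw": 0,"translation": [0,0,0.03],"twist": 0},
    {"jaw": 0,"translation": [0,0,0],"twist": 0}
  ]
}}

```text
time: 2.3
ee_pos: [0.4599, 0.0782, 0.1072]
eef_rot: [3.141, 0.012, -0.007]
wrist_force: [0.3, -0.9, 0.5]
width: 0.0854
grip_force: 0.0
```

Emit:
{"api": "step_arm", "payload": {
  "targets": [
    {"jaw": 0,"translation": [0.004,-0.002,0.04],"twist": 0.007},
    {"jaw": 0,"translation": [0,0,0.037],"twist": 0},
    {"jaw": 0,"translation": [0,0,0],"twist": 0}
  ]
}}

```text
time: 2.68
ee_pos: [0.4641, 0.0788, 0.031]
eef_rot: [3.141, -0.004, -0.006]
wrist_force: [0.2, -0.2, -0.9]
width: 0.0856
grip_force: 0.0
```

Run:
```python
from h import *
I={n:viewer.get_image(n) for n in("scene","top")}
a=cv2.resize(I["scene"]["color"][160:280,280:400],None,fx=4,fy=4)
b=cv2.resize(I["top"]["color"][190:310,185:265],None,fx=4,fy=4)
cv2.imwrite("pics/g1.png",np.hstack([a,b]))
s=status.sense(); print(s["ee_pos"],s["eef_rot"],s["wrist_force"])
```

```text
[0.46594685 0.07925925 0.03300647] [-3.14152111e+00  3.51206614e-03 -9.16738445e-04] [0.59316638 0.08141013 0.24252403]
```

View pics/g1.png

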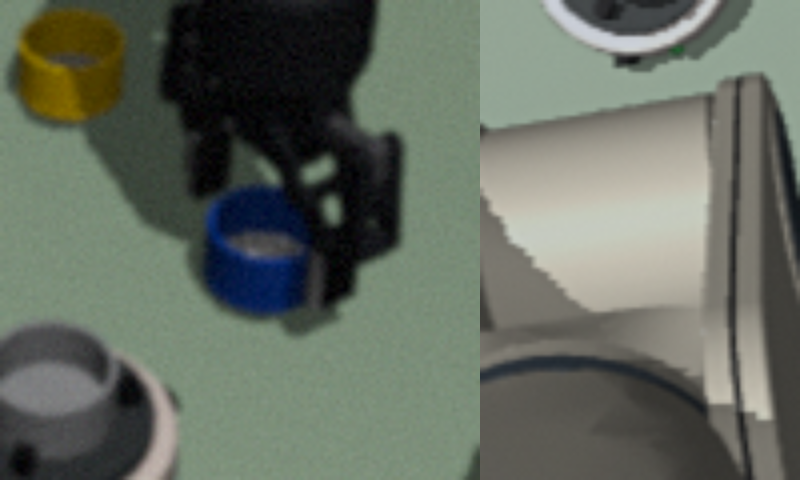

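Blue stands between the fingers: finger tips at (210,190) and (335,300) in the crop, sieve centre at (262,250). Closing.

Emit:
{"api": "step_arm", "payload": {
  "targets": [
    {"jaw": 0.3,"translation": [0,0,0.003],"twist": 0},
    {"jaw": 1,"translation": [0,0,0],"twist": 0},
    {"jaw": 1,"translation": [0,0,0],"twist": 0},
    {"jaw": 1,"translation": [0,0,0],"twist": 0},
    {"jaw": 1,"translation": [0,0,0],"twist": 0},
    {"jaw": 1,"translation": [0,0,0],"twist": 0}
  ]
}}

```text
time: 3.52
ee_pos: [0.4663, 0.0798, 0.0305]
eef_rot: [-3.141, 0.001, -0.004]
wrist_force: [-1.2, -1.6, 13.1]
width: 0.0546
grip_force: 60.6
```

Emit:
{"api": "step_arm", "payload": {
  "targets": [
    {"jaw": 1,"translation": [0,0,-0.03],"twist": 0},
    {"jaw": 1,"translation": [0,0,-0.05],"twist": 0},
    {"jaw": 1,"translation": [0.04,-0.013,-0.01],"twist": 0.003},
    {"jaw": 1,"translation": [0.05,-0.015,0],"twist": 0},
    {"jaw": 1,"translation": [0.04,-0.013,0],"twist": 0},
    {"jaw": 1,"translation": [0.017,-0.004,0],"twist": 0},
    {"jaw": 1,"translation": [0,0,0],"twist": 0},
    {"jaw": 1,"translation": [0,0,0],"twist": 0}
  ]
}}

```text
time: 4.53
ee_pos: [0.6113, 0.124, 0.1188]
eef_rot: [3.141, -0.007, -0.002]
wrist_force: [0.5, 0.3, -0.7]
width: 0.0548
grip_force: 63.9
```

```bash
cat >> h.py <<'E'
def held(col,uv,z0,name,x0=200,y0=130):
    d=viewer.get_image("scene"); s=status.sense(); im=d["color"]
    bb,k=blob(im,col,uv,30); print(bb,k,locate(d,bb,SIEVE,z0),s["ee_pos"].round(4),s["wrist_force"].round(1),s["width"])
    cv2.imwrite(f"pics/{name}.png",cv2.resize(im[y0:y0+160,x0:x0+200],None,fx=3,fy=3))
E
python3 - <<'E'
from h import *
d=viewer.get_image("scene"); s=status.sense(); z0=s["ee_pos"][2]-.0305
uv=proj(d,[.611,.1245,z0+.02])[0]; print(uv,z0)
held("blue",uv,z0,"h1")
E
```

```text
[292.37541303 230.95800334] 0.08826593721296712
[276 210 305 247] 551 (array([0.6136788 , 0.12289739]), array([35.75909456, 38.74763326]), array([29, 37])) [0.6114 0.1239 0.1188] [ 0.2  0.4 -1.6] 0.0547875565426485
```

View pics/h1.png

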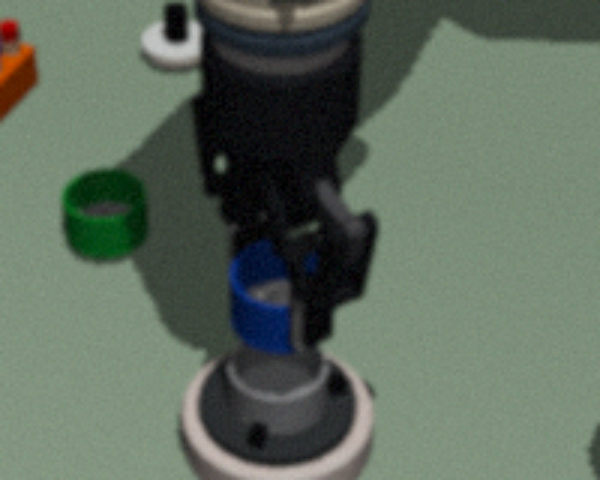

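Blue hangs above the pan. Its left edge is at crop column 230 and the pan's is at 226, so it is aligned within about 1 mm. Lowering.

Emit:
{"api": "step_arm", "payload": {
  "targets": [
    {"jaw": 1,"translation": [0,0,0.015],"twist": 0},
    {"jaw": 1,"translation": [0,0,0.01],"twist": 0},
    {"jaw": 1,"translation": [0,0,0.006],"twist": 0},
    {"jaw": 1,"translation": [0,0,0.002],"twist": 0},
    {"jaw": 1,"translation": [0,0,0],"twist": 0},
    {"jaw": 1,"translation": [0,0,0],"twist": 0}
  ]
}}

```text
time: 5.38
ee_pos: [0.6129, 0.1243, 0.0861]
eef_rot: [-3.141, 0.007, -0.001]
wrist_force: [-0.2, 0.0, 0.2]
width: 0.0547
grip_force: 63.9
```

Emit:
{"api": "step_arm", "payload": {
  "targets": [
    {"jaw": 1,"translation": [0,0,0.002],"twist": 0},
    {"jaw": 1,"translation": [0,0,0.001],"twist": 0},
    {"jaw": 1,"translation": [0,0,0],"twist": 0}
  ]
}}

```text
time: 5.75
ee_pos: [0.6128, 0.1243, 0.0836]
eef_rot: [-3.141, 0.007, -0.001]
wrist_force: [-2.1, 0.5, 5.2]
width: 0.0547
grip_force: 64.6
```

Emit:
{"api": "step_arm", "payload": {
  "targets": [
    {"jaw": 0,"translation": [0,0,0],"twist": 0},
    {"jaw": 0,"translation": [0,0,0],"twist": 0},
    {"jaw": 0,"translation": [0,0,0],"twist": 0},
    {"jaw": 0,"translation": [0,0,0],"twist": 0},
    {"jaw": 0,"translation": [0,0,-0.03],"twist": 0},
    {"jaw": 0,"translation": [0,0,-0.04],"twist": 0},
    {"jaw": 0,"translation": [-0.0375,0.054,0],"twist": 0},
    {"jaw": 0,"translation": [-0.0375,0.054,0],"twist": 0},
    {"jaw": 0,"translation": [-0.0375,0.054,0],"twist": 0},
    {"jaw": 0,"translation": [-0.0375,0.054,0],"twist": 0}
  ]
}}

```text
time: 7.0
ee_pos: [0.4681, -0.0818, 0.153]
eef_rot: [3.141, -0.006, 0.001]
wrist_force: [0.9, -0.2, 0.4]
width: 0.0852
grip_force: 0.0
```

Emit:
{"api": "step_arm", "payload": {
  "targets": [
    {"jaw": 0,"translation": [0,0,0.04],"twist": 0},
    {"jaw": 0,"translation": [0,0,0],"twist": 0},
    {"jaw": 0,"translation": [0,0,0],"twist": 0}
  ]
}}

```text
time: 7.38
ee_pos: [0.4699, -0.0802, 0.1134]
eef_rot: [3.142, -0.005, 0.001]
wrist_force: [-0.1, -0.1, 0.6]
width: 0.0855
grip_force: 0.0
```

Run:
```python
from h import *
I={n:viewer.get_image(n) for n in("scene","top")}
for n in I:
    uv=proj(I[n],[.612,.1245,.08])[0]
    try:
        bb,k=blob(I[n]["color"],"blue",uv,28); print(n,locate(I[n],bb,[(.010,.028),(.042,.028)],.053),k)
    except Exception as e: print(n,e)
a=cv2.resize(I["scene"]["color"][130:310,220:400],None,fx=3,fy=3)
cv2.imwrite("pics/p1.png",a); print(status.sense()["ee_pos"],status.sense()["eef_rot"])
```

```text
scene (array([0.61151085, 0.1258111 ]), array([34.79164925, 38.13395045]), array([33, 36])) 883
top (array([0.6103865 , 0.12517655]), array([30.82486829, 30.48010946]), array([29, 30])) 272
[ 0.47031025 -0.08003931  0.11381236] [ 3.14125191e+00 -4.53158376e-03  2.85083007e-03]
```

View pics/p1.png

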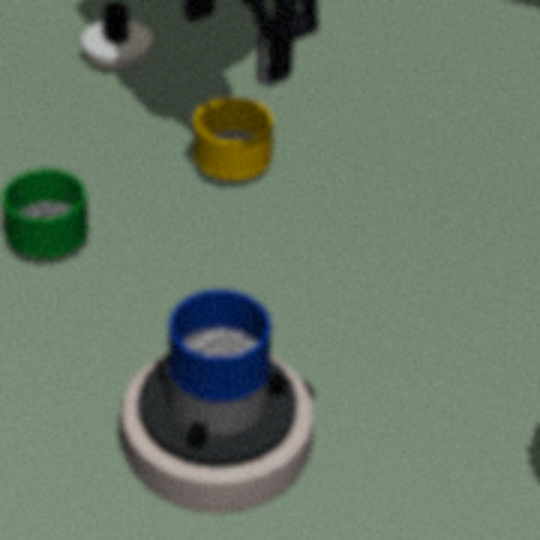

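Blue is seated upright in the pan (crop (220,345)). Moving down on yellow.

Emit:
{"api": "step_arm", "payload": {
  "targets": [
    {"jaw": 0,"translation": [-0.006,0.0115,0.03],"twist": 0},
    {"jaw": 0,"translation": [0,0,0.03],"twist": 0},
    {"jaw": 0,"translation": [0,0,0.021],"twist": 0},
    {"jaw": 0,"translation": [0,0,0],"twist": 0},
    {"jaw": 0.5,"translation": [0,0,0],"twist": 0},
    {"jaw": 1,"translation": [0,0,0],"twist": 0},
    {"jaw": 1,"translation": [0,0,0],"twist": 0},
    {"jaw": 1,"translation": [0,0,0],"twist": 0},
    {"jaw": 1,"translation": [0,0,0],"twist": 0},
    {"jaw": 1,"translation": [0,0,0],"twist": 0}
  ]
}}

```text
time: 8.72
ee_pos: [0.4641, -0.0919, 0.0335]
eef_rot: [3.141, -0.006, 0.004]
wrist_force: [-1.5, 0.6, 10.9]
width: 0.055
grip_force: 60.9
```

Emit:
{"api": "step_arm", "payload": {
  "targets": [
    {"jaw": 1,"translation": [0,0,-0.03],"twist": 0},
    {"jaw": 1,"translation": [0,0,-0.06],"twist": 0},
    {"jaw": 1,"translation": [0.02,-0.029,-0.03],"twist": 0},
    {"jaw": 1,"translation": [0.034,-0.05,0],"twist": 0},
    {"jaw": 1,"translation": [0.034,-0.05,0],"twist": 0},
    {"jaw": 1,"translation": [0.034,-0.05,0],"twist": 0},
    {"jaw": 1,"translation": [0.027,-0.038,0],"twist": 0},
    {"jaw": 1,"translation": [0,0,0],"twist": 0},
    {"jaw": 1,"translation": [0,0,0],"twist": 0}
  ]
}}

```text
time: 9.85
ee_pos: [0.6123, 0.1242, 0.1521]
eef_rot: [3.141, -0.006, -0.001]
wrist_force: [-0.8, -0.2, -0.4]
width: 0.0547
grip_force: 63.7
```

Run:
```python
from h import *
d=viewer.get_image("scene"); s=status.sense(); z0=s["ee_pos"][2]-.0335
uv=proj(d,[.611,.125,z0+.02])[0]; print(uv,z0)
held("yellow",uv,z0,"h2")
```

```text
[292.68637124 216.83780917] 0.1185177134357541
[275 195 305 234] 663 (array([0.6148356 , 0.12303521]), array([36.71195551, 39.59822319]), array([30, 39])) [0.6121 0.1235 0.152 ] [ 0.5  0.4 -0.2] 0.054783311974073115
```

View pics/h2.png

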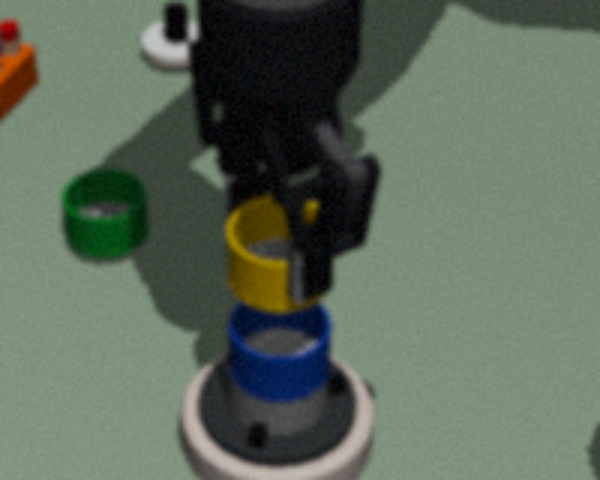

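Yellow (left edge at crop column 226) lines up above blue (left edge 230). Lowering.

Emit:
{"api": "step_arm", "payload": {
  "targets": [
    {"jaw": 1,"translation": [0,0,0.015],"twist": 0},
    {"jaw": 1,"translation": [0,0,0.01],"twist": 0},
    {"jaw": 1,"translation": [0,0,0.006],"twist": 0},
    {"jaw": 1,"translation": [0,0,0.002],"twist": 0},
    {"jaw": 1,"translation": [0,0,0.001],"twist": 0},
    {"jaw": 1,"translation": [0,0,0],"twist": 0},
    {"jaw": 1,"translation": [0,0,0],"twist": 0}
  ]
}}

```text
time: 10.82
ee_pos: [0.6128, 0.1242, 0.1186]
eef_rot: [3.141, -0.007, -0.001]
wrist_force: [-4.3, -2.1, 7.3]
width: 0.0546
grip_force: 64.4
```

Emit:
{"api": "step_arm", "payload": {
  "targets": [
    {"jaw": 0,"translation": [0,0,0],"twist": 0},
    {"jaw": 0,"translation": [0,0,0],"twist": 0},
    {"jaw": 0,"translation": [0,0,0],"twist": 0},
    {"jaw": 0,"translation": [0,0,0],"twist": 0},
    {"jaw": 0,"translation": [0,0,-0.03],"twist": 0},
    {"jaw": 0,"translation": [0,0,-0.04],"twist": 0},
    {"jaw": 0,"translation": [0,-0.05,0],"twist": 0},
    {"jaw": 0,"translation": [0,-0.05,0],"twist": 0},
    {"jaw": 0,"translation": [0,-0.05,0],"twist": 0},
    {"jaw": 0,"translation": [0,-0.037,0],"twist": 0}
  ]
}}

```text
time: 12.08
ee_pos: [0.6136, 0.3135, 0.1878]
eef_rot: [-3.141, 0.005, -0.0]
wrist_force: [0.8, 0.2, -0.4]
width: 0.0857
grip_force: 0.0
```

Emit:
{"api": "step_arm", "payload": {
  "targets": [
    {"jaw": 0,"translation": [0,0,0.05],"twist": 0},
    {"jaw": 0,"translation": [0,0,0.03],"twist": 0},
    {"jaw": 0,"translation": [0,0,0],"twist": 0},
    {"jaw": 0,"translation": [0,0,0],"twist": 0}
  ]
}}

```text
time: 12.58
ee_pos: [0.6146, 0.3117, 0.109]
eef_rot: [-3.141, 0.007, -0.002]
wrist_force: [-0.6, -0.3, 0.4]
width: 0.0856
grip_force: 0.0
```

Run:
```python
from h import *
I={n:viewer.get_image(n) for n in("scene","top")}
for n in I:
  for c,x,y,z in(("yellow",.612,.1245,.085),("red",.61,.311,0)):
    uv=proj(I[n],[x,y,z+.025])[0]
    try:
        bb,k=blob(I[n]["color"],c,uv,28); print(c,n,locate(I[n],bb,[(.010,.028),(.042,.028)],z),k)
    except Exception as e: print(n,e)
a=cv2.resize(I["scene"]["color"][170:390,220:440],None,fx=2.5,fy=2.5)
cv2.imwrite("pics/p2.png",a); print(status.sense()["ee_pos"],status.sense()["eef_rot"])
```

```text
yellow scene (array([0.61096833, 0.125981  ]), array([35.71281516, 38.69659947]), array([34, 37])) 992
red scene (array([0.61016989, 0.3114392 ]), array([41.41158248, 46.72007045]), array([38, 44])) 840
yellow top (array([0.61080858, 0.12406954]), array([32.1270344, 31.780221 ]), array([30, 30])) 308
red top (array([0.60250509, 0.31069916]), array([30.8930134 , 27.97130406]), array([29, 19])) 173
[0.61499203 0.31180352 0.10977844] [-3.14021372  0.0070246  -0.00436817]
```

View pics/p2.png

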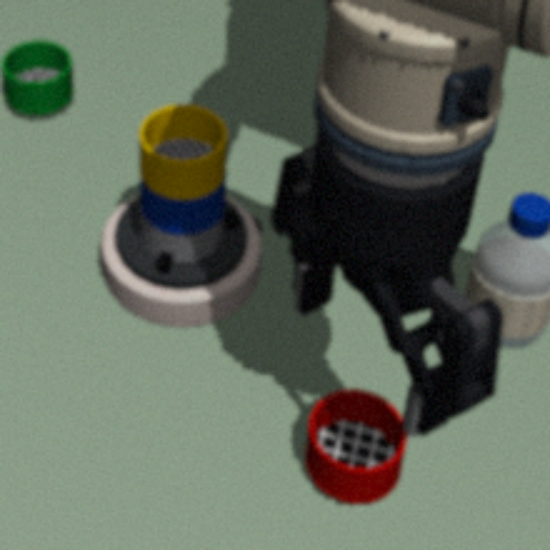

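Yellow is seated upright on blue (crop (183,150)). The gripper is above red (355,445), clear of the bottle. Descending and gripping.

Emit:
{"api": "step_arm", "payload": {
  "targets": [
    {"jaw": 0,"translation": [-0.003,0,0.03],"twist": 0},
    {"jaw": 0,"translation": [0,0,0.03],"twist": 0},
    {"jaw": 0,"translation": [0,0,0.017],"twist": 0},
    {"jaw": 0,"translation": [0,0,0],"twist": 0},
    {"jaw": 0.5,"translation": [0,0,0],"twist": 0},
    {"jaw": 1,"translation": [0,0,0],"twist": 0},
    {"jaw": 1,"translation": [0,0,0],"twist": 0},
    {"jaw": 1,"translation": [0,0,0],"twist": 0},
    {"jaw": 1,"translation": [0,0,0],"twist": 0},
    {"jaw": 1,"translation": [0,0,0],"twist": 0}
  ]
}}

```text
time: 13.92
ee_pos: [0.6121, 0.312, 0.0328]
eef_rot: [-3.14, 0.007, -0.005]
wrist_force: [-0.6, -0.8, 6.3]
width: 0.0534
grip_force: 63.6
```

Emit:
{"api": "step_arm", "payload": {
  "targets": [
    {"jaw": 1,"translation": [0,0,-0.03],"twist": 0},
    {"jaw": 1,"translation": [0,0,-0.06],"twist": 0},
    {"jaw": 1,"translation": [0,0,-0.06],"twist": 0},
    {"jaw": 1,"translation": [0,0.04,-0.005],"twist": 0},
    {"jaw": 1,"translation": [0,0.05,0],"twist": 0},
    {"jaw": 1,"translation": [0,0.05,0],"twist": 0},
    {"jaw": 1,"translation": [0.001,0.047,0],"twist": 0},
    {"jaw": 1,"translation": [0,0,0],"twist": 0},
    {"jaw": 1,"translation": [0,0,0],"twist": 0}
  ]
}}

```text
time: 15.05
ee_pos: [0.6112, 0.1246, 0.1863]
eef_rot: [-3.141, 0.008, -0.001]
wrist_force: [1.2, 0.6, -1.1]
width: 0.0538
grip_force: 63.5
```

Run:
```python
from h import *
d=viewer.get_image("scene"); s=status.sense(); z0=s["ee_pos"][2]-.0328
uv=proj(d,[.611,.125,z0+.02])[0]; print(uv,z0,s["eef_rot"])
held("red",uv,z0,"h3",y0=110)
```

```text
[292.86298276 199.44563011] 0.1533468851239425 [-3.14120246e+00  6.13349814e-03 -9.19970139e-04]
[276 178 306 216] 539 (array([0.61356802, 0.12352186]), array([37.84147838, 40.59155332]), array([30, 38])) [0.6111 0.1254 0.186 ] [ 0.4  0.5 -0.9] 0.053831680890603986
```

View pics/h3.png

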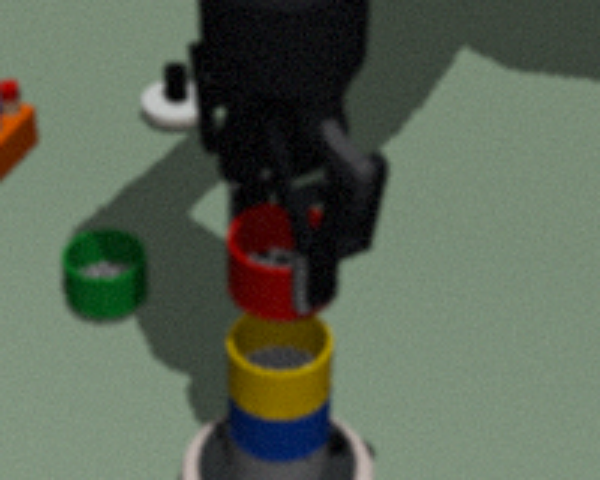

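Red is upright and aligned over yellow (left edges at 228 and 227). Lowering to about z = 0.150.

Emit:
{"api": "step_arm", "payload": {
  "targets": [
    {"jaw": 1,"translation": [0,0,0.015],"twist": 0},
    {"jaw": 1,"translation": [0,0,0.011],"twist": 0},
    {"jaw": 1,"translation": [0,0,0.006],"twist": 0},
    {"jaw": 1,"translation": [0,0,0.003],"twist": 0},
    {"jaw": 1,"translation": [0,0,0.002],"twist": 0},
    {"jaw": 1,"translation": [0,0,0],"twist": 0},
    {"jaw": 1,"translation": [0,0,0],"twist": 0}
  ]
}}

```text
time: 16.02
ee_pos: [0.6111, 0.1245, 0.1498]
eef_rot: [-3.141, 0.007, -0.001]
wrist_force: [-3.4, 0.3, 4.8]
width: 0.0537
grip_force: 64.2
```

Emit:
{"api": "step_arm", "payload": {
  "targets": [
    {"jaw": 0,"translation": [0,0,0],"twist": 0},
    {"jaw": 0,"translation": [0,0,0],"twist": 0},
    {"jaw": 0,"translation": [0,0,0],"twist": 0},
    {"jaw": 0,"translation": [0,0,0],"twist": 0},
    {"jaw": 0,"translation": [0,0,-0.03],"twist": 0},
    {"jaw": 0,"translation": [0,0,-0.04],"twist": 0},
    {"jaw": 0,"translation": [-0.0184,0.048,0],"twist": 0},
    {"jaw": 0,"translation": [-0.0184,0.048,0],"twist": 0},
    {"jaw": 0,"translation": [-0.0184,0.048,0],"twist": 0},
    {"jaw": 0,"translation": [-0.0184,0.048,0],"twist": 0}
  ]
}}

```text
time: 17.27
ee_pos: [0.536, -0.0686, 0.2189]
eef_rot: [3.141, -0.006, 0.001]
wrist_force: [0.1, -0.4, 1.1]
width: 0.0855
grip_force: 0.0
```

Emit:
{"api": "step_arm", "payload": {
  "targets": [
    {"jaw": 0,"translation": [-0.0184,0.048,0],"twist": 0},
    {"jaw": 0,"translation": [-0.0184,0.048,0.02],"twist": 0},
    {"jaw": 0,"translation": [-0.0184,0.048,0.03],"twist": 0},
    {"jaw": 0,"translation": [-0.0184,0.048,0.03],"twist": 0},
    {"jaw": 0,"translation": [0,0,0.03],"twist": 0},
    {"jaw": 0,"translation": [0,0,0],"twist": 0},
    {"jaw": 0,"translation": [0,0,0],"twist": 0}
  ]
}}

```text
time: 18.15
ee_pos: [0.4628, -0.2588, 0.1096]
eef_rot: [3.141, -0.006, 0.001]
wrist_force: [1.2, 0.3, -1.5]
width: 0.0854
grip_force: 0.0
```

Run:
```python
from h import *
I={n:viewer.get_image(n) for n in("scene","top")}
for n in I:
  for c,x,y,z in(("red",.612,.1245,.117),):
    uv=proj(I[n],[x,y,z+.025])[0]
    try:
        bb,k=blob(I[n]["color"],c,uv,28); print(c,n,locate(I[n],bb,[(.010,.028),(.042,.028)],z),k)
    except Exception as e: print(n,e)
a=cv2.resize(I["scene"]["color"][90:310,200:420],None,fx=2.5,fy=2.5)
cv2.imwrite("pics/p3.png",a); print(status.sense()["ee_pos"],status.sense()["eef_rot"])
```

```text
red scene (array([0.60954427, 0.12467592]), array([36.62411979, 39.18977504]), array([35, 37])) 828
red top (array([0.60988772, 0.12444828]), array([33.57226446, 33.17126324]), array([31, 31])) 261
[ 0.46332294 -0.25882259  0.11012531] [ 3.14042597 -0.00473274  0.00315222]
```

View pics/p3.png

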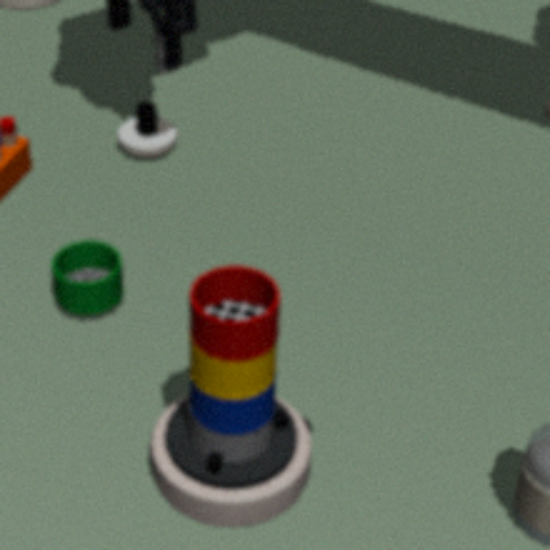

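The tower of three is upright and even (crop (235,350)). Going down on the lid's knob.

Emit:
{"api": "step_arm", "payload": {
  "targets": [
    {"jaw": 0,"translation": [0,0.001,0.035],"twist": 0},
    {"jaw": 0,"translation": [0,0,0.025],"twist": 0},
    {"jaw": 0,"translation": [0,0,0.01],"twist": 0},
    {"jaw": 0.5,"translation": [0,0,0],"twist": 0},
    {"jaw": 1,"translation": [0,0,0],"twist": 0},
    {"jaw": 1,"translation": [0,0,0],"twist": 0},
    {"jaw": 1,"translation": [0,0,0],"twist": 0},
    {"jaw": 1,"translation": [0,0,0],"twist": 0},
    {"jaw": 1,"translation": [0,0,0],"twist": 0},
    {"jaw": 1,"translation": [0,0,0],"twist": 0}
  ]
}}

```text
time: 19.5
ee_pos: [0.4626, -0.2602, 0.0397]
eef_rot: [3.141, -0.007, 0.002]
wrist_force: [-1.2, 1.7, 6.7]
width: 0.0182
grip_force: 58.4
```

Emit:
{"api": "step_arm", "payload": {
  "targets": [
    {"jaw": 1,"translation": [0,0,0],"twist": 0},
    {"jaw": 1,"translation": [0,0,0],"twist": 0}
  ]
}}

```text
time: 19.75
ee_pos: [0.4626, -0.2602, 0.0397]
eef_rot: [3.141, -0.007, 0.002]
wrist_force: [-0.6, 1.5, 6.9]
width: 0.0179
grip_force: 58.4
```

Emit:
{"api": "step_arm", "payload": {
  "targets": [
    {"jaw": 1,"translation": [0,0,-0.025],"twist": 0},
    {"jaw": 1,"translation": [0,0,-0.05],"twist": 0},
    {"jaw": 1,"translation": [0,0,-0.05],"twist": 0},
    {"jaw": 1,"translation": [0.01,-0.025,-0.045],"twist": 0},
    {"jaw": 1,"translation": [0.0185,-0.048,-0.025],"twist": 0},
    {"jaw": 1,"translation": [0.0185,-0.048,0],"twist": 0},
    {"jaw": 1,"translation": [0.0185,-0.048,0],"twist": 0},
    {"jaw": 1,"translation": [0.0185,-0.048,0],"twist": 0},
    {"jaw": 1,"translation": [0.0185,-0.048,0],"twist": 0},
    {"jaw": 1,"translation": [0.0185,-0.048,0],"twist": 0}
  ]
}}

```text
time: 21.0
ee_pos: [0.5848, 0.0541, 0.2341]
eef_rot: [3.142, -0.007, 0.0]
wrist_force: [1.4, -1.0, -1.0]
width: 0.0179
grip_force: 58.7
```

Emit:
{"api": "step_arm", "payload": {
  "targets": [
    {"jaw": 1,"translation": [0.0185,-0.048,0],"twist": 0},
    {"jaw": 1,"translation": [0.0085,-0.024,0],"twist": 0},
    {"jaw": 1,"translation": [0,0,0],"twist": 0},
    {"jaw": 1,"translation": [0,0,0],"twist": 0}
  ]
}}

```text
time: 21.5
ee_pos: [0.6112, 0.1234, 0.2336]
eef_rot: [3.141, -0.007, -0.002]
wrist_force: [-0.0, -0.3, -0.2]
width: 0.018
grip_force: 58.7
```

Run:
```python
from h import *
d=viewer.get_image("scene"); s=status.sense(); z0=s["ee_pos"][2]-.0397
uv=proj(d,[.61,.1247,z0+.014])[0]; print(uv,z0,s["ee_pos"],s["eef_rot"],s["width"])
im=d["color"].copy()[100:260,200:400]; im=cv2.resize(im,None,fx=3,fy=3)
for z,r,c in((z0+.018,.028,(255,255,0)),(.159,.028,(255,0,255))):
    cv2.polylines(im,[((proj(d,ring(.61,.1247,z,r))-(200,100)+.5)*3).astype(int)],True,c,1)
cv2.imwrite("pics/h4.png",im)
```

```text
[293.5194498  180.75201564] 0.19397811571769058 [0.61125786 0.12311824 0.23367812] [ 3.14112012e+00 -8.27264045e-03 -1.21209560e-03] 0.018174033225747198
```

View pics/h4.png

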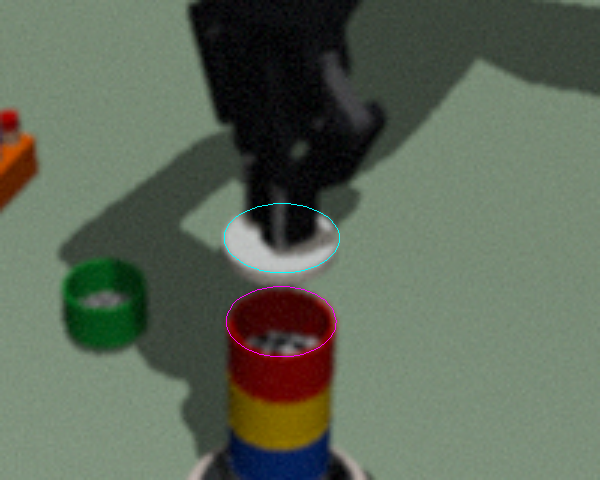

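The lid hangs level and matches its predicted outline over red (centre at crop column 282). Lowering.

Emit:
{"api": "step_arm", "payload": {
  "targets": [
    {"jaw": 1,"translation": [0,-0.001,0.018],"twist": 0},
    {"jaw": 1,"translation": [0,0,0.014],"twist": 0},
    {"jaw": 1,"translation": [0,0,0.007],"twist": 0},
    {"jaw": 1,"translation": [0,0,0.003],"twist": 0},
    {"jaw": 1,"translation": [0,0,0.002],"twist": 0},
    {"jaw": 1,"translation": [0,0,0.001],"twist": 0},
    {"jaw": 1,"translation": [0,0,0],"twist": 0},
    {"jaw": 1,"translation": [0,0,0],"twist": 0}
  ]
}}

```text
time: 22.55
ee_pos: [0.6119, 0.1255, 0.1891]
eef_rot: [-3.142, 0.006, -0.001]
wrist_force: [1.2, 0.4, -1.0]
width: 0.0181
grip_force: 58.7
```

Emit:
{"api": "step_arm", "payload": {
  "targets": [
    {"jaw": 1,"translation": [0,0,0.001],"twist": 0},
    {"jaw": 1,"translation": [0,0,0.001],"twist": 0},
    {"jaw": 1,"translation": [0,0,0],"twist": 0},
    {"jaw": 1,"translation": [0,0,0],"twist": 0}
  ]
}}

```text
time: 23.05
ee_pos: [0.6125, 0.1255, 0.1886]
eef_rot: [-3.141, 0.007, -0.003]
wrist_force: [-2.1, 0.3, 10.6]
width: 0.0177
grip_force: 59.8
```

Emit:
{"api": "step_arm", "payload": {
  "targets": [
    {"jaw": 0,"translation": [0,0,0],"twist": 0},
    {"jaw": 0,"translation": [0,0,0],"twist": 0},
    {"jaw": 0,"translation": [0,0,0],"twist": 0},
    {"jaw": 0,"translation": [0,0,0],"twist": 0},
    {"jaw": 0,"translation": [0,0,-0.03],"twist": 0},
    {"jaw": 0,"translation": [0,0,-0.05],"twist": 0},
    {"jaw": 0,"translation": [-0.04,0.04,0],"twist": 0},
    {"jaw": 0,"translation": [-0.04,0.04,0],"twist": 0},
    {"jaw": 0,"translation": [-0.04,0.04,0],"twist": 0},
    {"jaw": 0,"translation": [0,0,0],"twist": 0}
  ]
}}

```text
time: 24.3
ee_pos: [0.4885, 0.0041, 0.2667]
eef_rot: [3.141, -0.011, -0.003]
wrist_force: [0.2, 1.0, 0.5]
width: 0.0851
grip_force: 0.0
```

Run:
```python
from h import *
d=viewer.get_image("scene"); im=d["color"]; o=(170,110)
im=cv2.resize(im[110:310,170:440],None,fx=2.9,fy=2.9)
for z,r in((.063,.028),(.095,.028),(.127,.028),(.167,.028),(.195,.01)):
    cv2.polylines(im,[((proj(d,ring(.6105,.1248,z,r))-o+.5)*2.9).astype(int)],True,(255,0,255),1)
cv2.imwrite("pics/end.png",im); print(status.sense()["wrist_force"])
```

```text
[ 1.21260653 -0.2177297   0.15279873]
```

View pics/end.png

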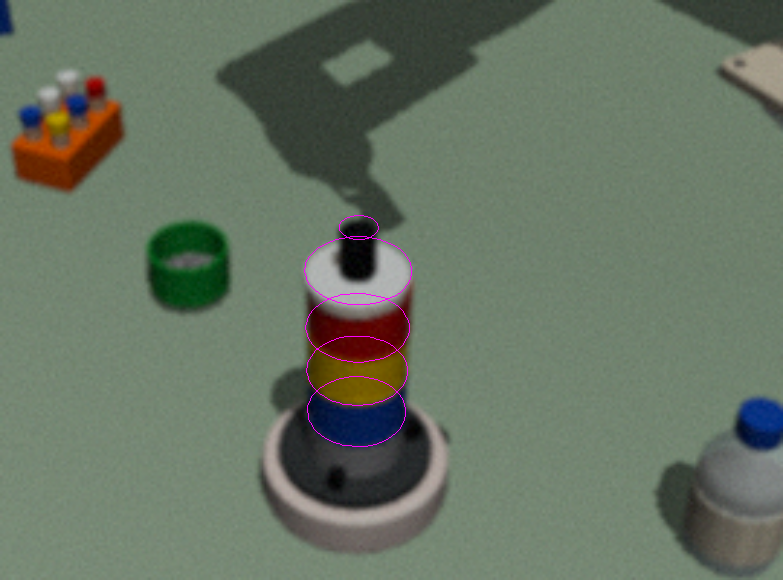

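The seams and the lid match the predicted seated heights at crop column 358. The green sieve, rack and bottle have not moved. Handing in.

```bash
python3 -c "
from bench import order
print(order.close_job())"
```

```text
the job is handed in; nothing more can be done
None
```

The tower stands on the pan in the order blue, yellow, red, white lid; the last picture shows every piece upright and fully seated, the green sieve, bottle and rack were left alone, and the job was handed in at about 24 s.

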